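Re-tighten the key-drop tube nut

TASK

The big brass compression nut on the key drop's upright tube is loose. With the fingers run it clockwise (from above) just finger-tight and let go; then, with the large wrench and no more finger contact, turn it one sixth of a turn past finger-tight, without jamming the wrench on it. Leave it tight and lay the wrench flat on its rubber mat, disturbing nothing else.

Things in the scene. Friction and masses are not known exactly. Their poses are not given: they have to be found in the camera images.
- fitting: fixed key-drop fitting; origin on the surface, on the nut's vertical axis. Steel block 80 x 80 x 36 mm high, spigot 32 mm across up to the nut (nut 62 to 88 mm high), tube stub 28 mm across up to 108 mm. Along its own +y a low 28 mm tube (top 32 mm) runs to an upright copper funnel, 126 mm across, 180 mm high, 190 mm from the nut axis.
- nut: brass compression nut, hexagon 40 mm across flats, 26 mm high; origin on its axis at its underside, 62 mm above the surface; z up; x through the middle of a flat, over which a small dark mark stands on the top face. Turns about z, height as good as constant; clockwise from above (yaw falling) tightens. Stays where left, but turns back with 0.04 N m at any time.
- tube_top (a point): centre of the tube stub's open top, 108 mm above the surface, on the nut's axis.
- gap (a joint): axial gap left under the nut, m: 0.08 mm per rad short of finger-tight (starts 0.4 to 1.4 rad short), 0 from there on. Lost in reading noise: finger-tight must be felt. Before it the nut turns with about 0.04 N m, past it with about 0.6 N m, quite abruptly; the gripper is strong enough to force it on, which is wrong.
- squeeze (a joint): axial squeeze of the ferrule, m: 0 up to finger-tight, then 0.08 mm per rad turned past it (one sixth of a turn is 0.083 mm); never springs back. Lost in reading noise: count the turn on the nut itself.
- wrench: large open-ended wrench, loose, about 0.28 kg, 211 mm long, flat on the mat at the start. Origin: underside of the middle of its grip; x along it to the jaw, z up. Grip: grey bar, x -60 to 60 mm, 14 mm wide, 24 mm high. Balance point about 40 mm forward of the origin.
- wrench_jaw (a point): centre of the jaw opening, 120 mm forward of the wrench's origin, 6 mm above its underside. Jaw 12 mm thick, 70 mm wide; opening 42 mm between parallel prongs, open to +x; throat 25 mm behind this point, prongs parallel to 15 mm ahead of it, then flaring 4 mm each side to 30 mm ahead. On the nut a corner points into the throat; play about 5 degrees either way.
- wrench_grip (a point): centre of the wrench's grip, 12 mm above its underside.
- mat: black rubber mat, fixed, 270 x 120 x 3 mm (long along its x); origin at the centre of its underside, on the surface.
- clamp: dark spring clamp holding an orange fob, lying, about 95 x 26 mm, 24 mm high; to be left alone.
- tag: white nylon key tag, 55 x 26 x 5 mm; to be left alone.
- barrel_key: nickel barrel key, about 68 mm long, 8 mm high; to be left alone.
- weight: granite weight, a cylinder 48 mm across and 34 mm high; to be left alone.
- small_wrench: a small flat open-ended wrench, 125 mm long, 8 mm thick, jaw 16 mm, too small for the nut; to be left alone.
- spare_ferrule: brass ring, 40 mm across, 12 mm high; to be left alone.

How it is judged:
By the outcome, as a careful person would: the job done as asked, in the order asked, and still so for the second after the job is handed in, with the robot touching nothing.
It also fails if it takes over 72 s, if anything falls off the work surface, if the arm or the gripper's body presses on something with over 40 N, if the wrist force passes 120 N, or if a joint passes its speed limit or range.

ROBOT

A 7-joint arm with a two-finger parallel gripper is mounted at the origin on the work surface. World frame = base frame: x ahead of the robot, y to its left, z up, the work surface at z = 0. Lengths are in m, angles in rad, forces in N, time in s.
With the tool pointing down it reaches from about 0.425 to 0.925 m from the base axis. Payload 6.8 kg.
Tool frame: the origin (TCP) lies at the very end of the fingers, on their centre line; the grasp point (between the pads) lies 19 mm behind it (pinch_z is the distance from the TCP to the grasp point, in m); z points along the fingers, y is the line along which they close (so a half turn about z gives the same grasp; the last joint's range is limited). The gripper opens to 85 mm and grips with 20 to 120 N. Pads are 22 mm wide; open, the fingers measure 114 mm over their backs; the gripper's body (76 mm by 85 mm) begins 54 mm behind the grasp point. The pads swing forward as they close: fully open they stand 13 mm farther back than shut.
Start: joints at [-1.395, 0.477, 0.022, 1.555, -0.011, 1.109, -0.083], TCP at [0.189, 0.648, 0.231] pointing down, gripper open.
Joint ranges: [-2.96, 2.96], [-0.34, 2.1], [-1.41, 1.46], [0.24, 2.44], [-1.37, 4.51], [0.17, 1.92], [-2.96, 2.96]. Speed limits (rad/s): [2.39, 2.39, 3.14, 3.14, 3.14, 3.14, 3.14].

INTERFACE

Orientations are given as a rotation vector (axis times angle).
In Python, from workcell import state, get_image, finish_job, pinch_z gives the robot as it stands.
- The arm moves only by the tool send_rows, never from a script. Its argument "moves" is a list of rows, each an object of numbers: "x", "y", "z": the shift along the tool's x, y, z in units of 30 mm (1.0 is 30 mm); "wx", "wy", "wz": the turn, a rotation vector about the tool's x, y, z in rad; "claw": the closure, from -1 (fully open) to 1 (shut). A call has 1 to 12 rows; each row is the pose to reach, as a shift and turn from the pose commanded when the call began, along the tool's axes at that moment; what a row does not reach only later rows make up. A row lasts 1/10 s, in which the tool goes at most 50 mm and 8.59 degrees, less where a joint would pass 70% of its speed; a pose out of reach is approached as far as the arm can. A call with a gripper value outside its range is refused whole. The fingers move at their own pace and stop on an object; "squeeze" is the grip in N (left out, the last holds). Time passes only in rows, so rows that repeat a pose let the fingers close. It gives the time, the measured TCP pose, the force, the opening and the grip force at its end, in the units of the state.
- state(): the state, without advancing time (a new reading comes with each control period).
- get_image(name): name is "scene" or "top"; returns a dict with "color" (400x640x3 uint8, red, green, blue), "fov_y" (degrees; the focal length in pixels is half the picture's height over the tangent of half this angle, whatever the lens; pixels are square), "cx", "cy" (the principal point, pixels), "D" ([k1, k2, p1, p2, k3] as OpenCV has them; the pictures are not rectified), "rvec" (rotation vector, rad) and "tvec" (3), from world to camera coordinates, as OpenCV has them. Camera axes: x right, y down, z forward; pixel columns grow to the right and rows downward; lengths in m; the calibration is good to about 2 mm. A picture is of the moment at which its call begins. There is no depth.
- finish_job(): hands the job in; it is judged then, once.
The state is a dict: "time": time; "joint_pos": joint angles; "qd": joint speeds; "effort": joint torques, N m; "position": TCP position; "tcp_rot": TCP orientation; "contact_force": force on the tool from outside, world axes, zero at the start; "ft_torque": the same for the moment, N m; "finger_gap": opening from 0.0 (shut) to 1.0 (fully open); "grasp_force": force on a finger pad.
Only numpy, scipy, OpenCV 4.12 (cv2) and the standard library are available. Lean on these libraries where they do the work, as an engineer would, in place of code of your own. Each camera call takes 0.05 s, during which the arm holds its last target. There are 200 camera calls.

## Working session

There is one attempt and no reset: what is moved stays moved. The work goes in short steps, Python scripts to look and compute and a tool call to move; the robot and the scene stay as the last step left them, time stands still between calls to the robot, and variables do not carry over. Pictures are saved under pics/ and viewed, at most 10 in all, crops included, and the job is handed in when it is done.

Besides the shell and the picture viewer there is one more tool, called after "Call:" as name([rows], argument=value, ...), one row to a line, values as JSON. send_rows: Moves the arm, as the interface text tells. Its arguments: {"type":"object","properties":{"moves":{"type":"array"},"squeeze":{"type":"number"}},"required":["moves"]}

```bash
ls; mkdir -p pics; cat > h.py <<'E'
import numpy as np, cv2
from workcell import state, get_image, finish_job, pinch_z
from scipy.spatial.transform import Rotation as R
def K(im):
    h,w=im["color"].shape[:2]; f=h/2/np.tan(np.radians(im["fov_y"])/2)
    return np.array([[f,0,im["cx"]],[0,f,im["cy"]],[0,0,1]])
def pix2w(im,uv,z):
    uv=np.array(uv,float).reshape(-1,1,2)
    n=cv2.undistortPoints(uv,K(im),np.array(im["D"],float)).reshape(-1,2)
    Rm=cv2.Rodrigues(np.array(im["rvec"],float))[0]; t=np.array(im["tvec"],float).ravel()
    d=np.c_[n,np.ones(len(n))]@Rm; c=-Rm.T@t
    z=np.broadcast_to(z,(len(n),))
    return c+d*((z-c[2])/d[:,2])[:,None]
def w2pix(im,p):
    return cv2.projectPoints(np.array(p,float).reshape(-1,3),np.array(im["rvec"],float),np.array(im["tvec"],float),K(im),np.array(im["D"],float))[0].reshape(-1,2)
def save(im,name,box=None,s=1):
    c=im["color"][:,:,::-1]
    if box: c=c[box[1]:box[3],box[0]:box[2]]
    cv2.imwrite("pics/"+name,cv2.resize(c,None,fx=s,fy=s,interpolation=cv2.INTER_CUBIC))
E
python3 - <<'E'
from h import *
import pickle
s=state(); print(s, pinch_z)
for n in("top","scene"):
    im=get_image(n); save(im,n+"0.png",s=1.25); pickle.dump(im,open(n+"0.pkl","wb"))
    Rm=cv2.Rodrigues(np.array(im["rvec"],float))[0]; print(n,-Rm.T@np.array(im["tvec"]).ravel(),im["fov_y"],im["D"])
E
```

```text
pics
{'time': 0.0, 'joint_pos': array([-1.39509733,  0.47781801,  0.02233018,  1.55644064, -0.01148223,
        1.10928641, -0.08311574]), 'qd': array([ 1.33189099e-03,  2.58263973e-04, -7.77883328e-04, -7.81061650e-04,
       -2.06939420e-05,  1.54231751e-03,  5.31525618e-04]), 'effort': array([-5.93523805e-05, -5.96451402e+01,  1.60839681e+00, -2.81195372e+01,
        1.25955881e-02,  9.26632143e-03, -3.60614067e-06]), 'position': array([0.18885266, 0.64743507, 0.23031809]), 'tcp_rot': array([-4.44245190e-01, -3.10991074e+00,  2.86013826e-03]), 'contact_force': array([ 1.14201892, -0.0408036 ,  0.46798763]), 'ft_torque': array([0.01792207, 0.03105307, 0.02765983]), 'grasp_force': 0.0, 'finger_gap': 0.996907839538399} 0.0187
top [ 0.47553034 -0.08453917  1.07336817] 43.47065330603005 [0.0470212 0.        0.        0.        0.       ]
scene [0.97567989 0.64739422 0.6778414 ] 42.75945289613129 [0.01255278 0.         0.         0.         0.        ]
```

View pics/top0.png

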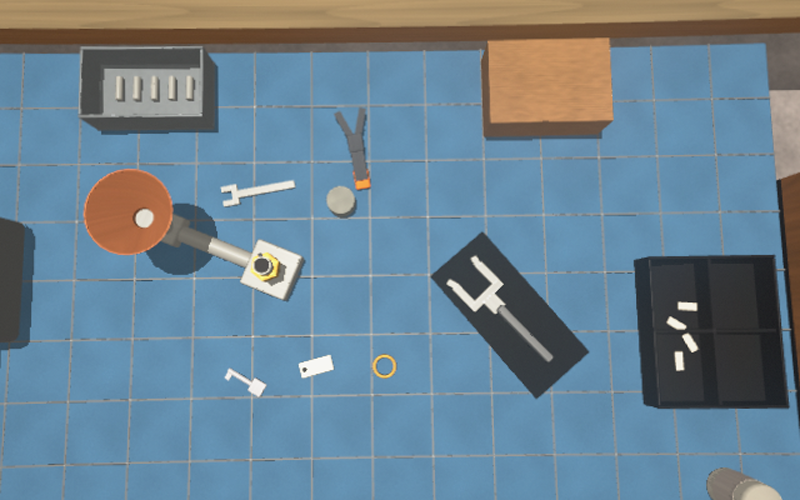

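View pics/scene0.png

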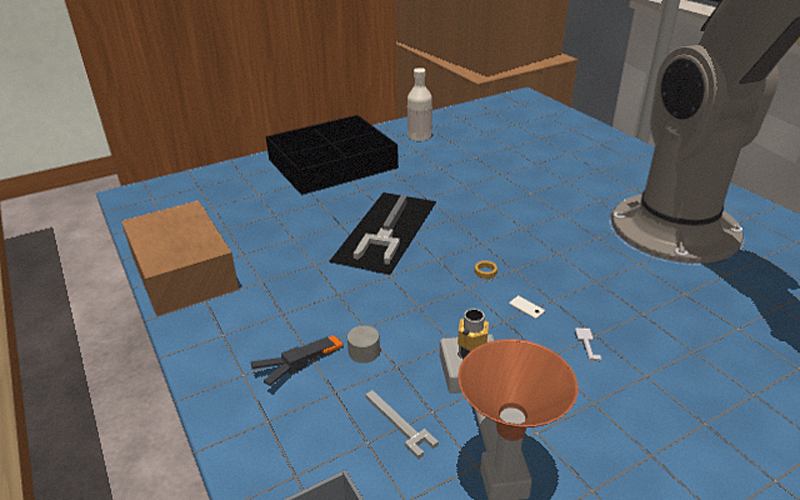

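The top view shows the nut at about (265,266), the funnel to its left at (128,211), and the wrench on the mat with jaw at (475,285) and grip end at (548,357). All are 1.25x pixels. I'll enlarge the two areas that matter.

```bash
python3 - <<'E'
from h import *
import pickle
im=pickle.load(open("top0.pkl","rb")); c=im["color"][:,:,::-1]
a=cv2.resize(c[180:250,180:250],(560,560),interpolation=cv2.INTER_CUBIC)
cv2.imwrite("pics/nut0.png",a)
b=cv2.resize(c[180:325,340:480],(560,580),interpolation=cv2.INTER_CUBIC)
cv2.imwrite("pics/wr0.png",b)
E
```

```text
(no output)
```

View pics/nut0.png

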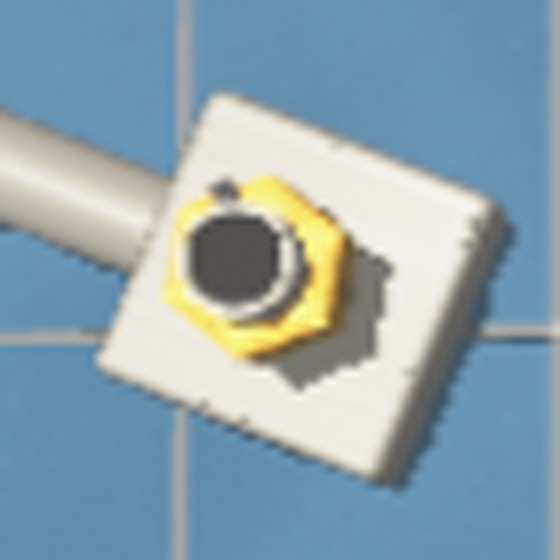

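View pics/wr0.png

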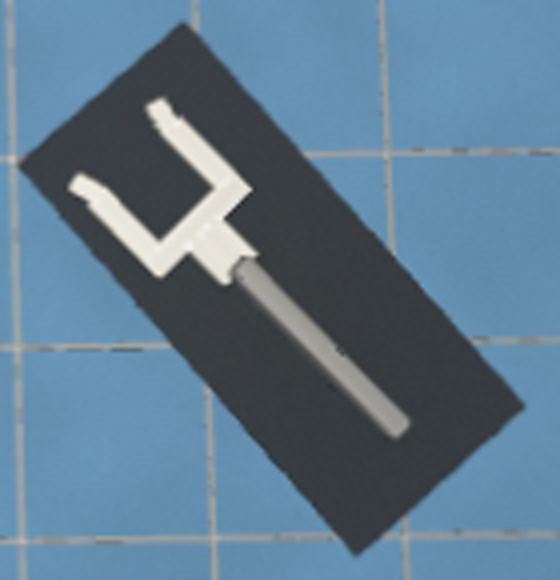

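The nut crop shows the hexagon centred at about (260,264), with the mark at (225,188), the tube hole at (234,258), and block corners at (218,95), (485,205), (372,475) and (102,362). The wrench crop shows grip ends (245,266) and (400,430), prong tips (158,102) and (78,183), and the mat corners.

```bash
python3 - <<'E'
from h import *
import pickle
np.set_printoptions(precision=4,suppress=True)
im=pickle.load(open("top0.pkl","rb"))
f=lambda p,s,o:(np.array(p,float)+.5)/s-.5+np.array(o)
N=lambda p,z:pix2w(im,f(p,8,(180,180)),z)
W=lambda p,z:pix2w(im,f(p,4,(340,180)),z)
b=N([(218,95),(485,205),(372,475),(102,362)],.036); print("block",b,b.mean(0))
e=b[1]-b[2]; print("edge yaw",np.degrees(np.arctan2(e[1],e[0])), np.linalg.norm(np.diff(b,axis=0),axis=1))
print("tube",N((234,258),.108))
h=N([(270,180),(350,232),(335,318),(250,352),(170,295),(185,205)],.088);print("hex",h,h.mean(0))
print("mark",N((225,188),.089))
g=W([(245,266),(400,430)],.027);print("grip",g,g.mean(0)); d=g[0]-g[1];print(np.degrees(np.arctan2(d[1],d[0])),np.linalg.norm(d))
t=W([(158,102),(78,183),(250,188),(160,275)],.015);print("jaw",t,t[:2].mean(0),t[2:].mean(0)); d=t[:2].mean(0)-g[1]; print("wrench yaw",np.degrees(np.arctan2(d[1],d[0])))
m=W([(183,22),(20,163),(357,555),(525,407)],.003);print("mat",m,m.mean(0)); d=m[0]-m[3];print(np.degrees(np.arctan2(d[1],d[0])))
fu=pix2w(im,np.array([(128,211)])/1.25,.18);print("funnel",fu)
E
```

```text
block [[0.6098 0.1348 0.036 ]
 [0.58   0.0656 0.036 ]
 [0.5107 0.0945 0.036 ]
 [0.5409 0.1639 0.036 ]] [0.5603 0.1147 0.036 ]
edge yaw -22.593740656640257 [0.0754 0.0751 0.0758]
tube [[0.5609 0.1154 0.108 ]]
hex [[0.5818 0.1109 0.088 ]
 [0.5686 0.0912 0.088 ]
 [0.5475 0.0947 0.088 ]
 [0.5395 0.1154 0.088 ]
 [0.5538 0.1351 0.088 ]
 [0.5759 0.1317 0.088 ]] [0.5612 0.1132 0.088 ]
mark [[0.5799 0.1217 0.089 ]]
grip [[ 0.4906 -0.2663  0.027 ]
 [ 0.406  -0.3424  0.027 ]] [ 0.4483 -0.3043  0.027 ]
41.964749037295014 0.11371680815101542
jaw [[ 0.5778 -0.2255  0.015 ]
 [ 0.5355 -0.1821  0.015 ]
 [ 0.5316 -0.2725  0.015 ]
 [ 0.4867 -0.2238  0.015 ]] [ 0.5566 -0.2038  0.015 ] [ 0.5091 -0.2481  0.015 ]
wrench yaw 42.60827770148941
mat [[ 0.622  -0.2419  0.003 ]
 [ 0.5473 -0.1525  0.003 ]
 [ 0.3408 -0.3229  0.003 ]
 [ 0.4156 -0.414   0.003 ]] [ 0.4814 -0.2828  0.003 ]
39.82086190351634
funnel [[0.6347 0.2901 0.18  ]]
```

```bash
cat >> h.py <<'E'
np.set_printoptions(precision=4,suppress=True)
def plan(pos,yang,s=None):
    """row from the pose now to TCP at pos, tool down, closing line (tool y) at yang degrees"""
    s=s or state(); Rc=R.from_rotvec(s["tcp_rot"])
    a=np.radians(yang); y=np.array([np.cos(a),np.sin(a),0]); z=np.array([0,0,-1.]); x=np.cross(y,z)
    Rt=R.from_matrix(np.c_[x,y,z])
    d=Rc.inv().apply(np.array(pos)-s["position"])/.03
    w=(Rc.inv()*Rt).as_rotvec()
    return np.round(d,3),np.round(w,4)
def show():
    s=state(); m=R.from_rotvec(s["tcp_rot"]).as_matrix()
    print("t %.2f"%s["time"],"pos",s["position"],"yang %.2f"%np.degrees(np.arctan2(m[1,1],m[0,1])),"tilt",m[:2,2],"F",s["contact_force"],"T",s["ft_torque"],"gap",s["finger_gap"],"gf",s["grasp_force"],"q",s["joint_pos"]); return s
E
python3 - <<'E'
from h import *
show(); print(plan([.561,.1148,.2],81.5))
E
```

```text
t 0.10 pos [0.1889 0.6475 0.2304] yang 73.74 tilt [-0.0003 -0.0016] F [-0.2903  0.1313 -0.4389] T [ 0.0448 -0.0255  0.0272] gap 1.004593609536275 gf 0.0 q [-1.3951  0.4777  0.0223  1.5563 -0.0115  1.1093 -0.0831]
(array([-16.879, -13.572,   1.039]), array([-0.0016,  0.    , -0.1354]))
```

Call:
send_rows([
  {"x":-16.88,"y":-13.57,"z":0,"wz":-0.135,"claw":-0.6},
  {"x":-16.88,"y":-13.57,"z":0,"wz":-0.135,"claw":-0.6},
  {"x":-16.88,"y":-13.57,"z":0,"wz":-0.135,"claw":-0.6},
  {"x":-16.88,"y":-13.57,"z":0,"wz":-0.135,"claw":-0.6},
  {"x":-16.88,"y":-13.57,"z":0,"wz":-0.135,"claw":-0.6},
  {"x":-16.88,"y":-13.57,"z":0,"wz":-0.135,"claw":-0.6},
  {"x":-16.88,"y":-13.57,"z":0,"wz":-0.135,"claw":-0.6},
  {"x":-16.88,"y":-13.57,"z":0,"wz":-0.135,"claw":-0.6},
  {"x":-16.88,"y":-13.57,"z":0,"wz":-0.135,"claw":-0.6},
  {"x":-16.88,"y":-13.57,"z":0,"wz":-0.135,"claw":-0.6},
  {"x":-16.88,"y":-13.57,"z":0,"wz":-0.135,"claw":-0.6},
  {"x":-16.88,"y":-13.57,"z":0,"wz":-0.135,"claw":-0.6},
], squeeze=25)

```text
validation failed for argument at $.mo...
```

Call:
send_rows([
  {"x":-1.5,"y":-1.2,"z":0.0,"wx":0.0,"wy":0.0,"wz":-0.03,"claw":-0.6},
], squeeze=25)

```text
time: 0.2
position: [0.2113, 0.6111, 0.2301]
tcp_rot: [-0.381, -3.114, -0.002]
contact_force: [0.4, -0.1, 0.5]
finger_gap: 0.86
grasp_force: 0.0
```

Call:
send_rows([
  {"x":-15.38,"y":-12.37,"z":0,"wx":0,"wy":0,"wz":-0.1,"claw":-0.6},
  {"x":-15.38,"y":-12.37,"z":0,"wx":0,"wy":0,"wz":-0.1,"claw":-0.6},
  {"x":-15.38,"y":-12.37,"z":0,"wx":0,"wy":0,"wz":-0.1,"claw":-0.6},
  {"x":-15.38,"y":-12.37,"z":0,"wx":0,"wy":0,"wz":-0.1,"claw":-0.6},
  {"x":-15.38,"y":-12.37,"z":0,"wx":0,"wy":0,"wz":-0.1,"claw":-0.6},
  {"x":-15.38,"y":-12.37,"z":0,"wx":0,"wy":0,"wz":-0.1,"claw":-0.6},
  {"x":-15.38,"y":-12.37,"z":0,"wx":0,"wy":0,"wz":-0.1,"claw":-0.6},
  {"x":-15.38,"y":-12.37,"z":0,"wx":0,"wy":0,"wz":-0.1,"claw":-0.6},
  {"x":-15.38,"y":-12.37,"z":0,"wx":0,"wy":0,"wz":-0.1,"claw":-0.6},
  {"x":-15.38,"y":-12.37,"z":0,"wx":0,"wy":0,"wz":-0.1,"claw":-0.6},
  {"x":-15.38,"y":-12.37,"z":0,"wx":0,"wy":0,"wz":-0.1,"claw":-0.6},
  {"x":-15.38,"y":-12.37,"z":0,"wx":0,"wy":0,"wz":-0.1,"claw":-0.6},
])

```text
time: 1.4
position: [0.5722, 0.1291, 0.2311]
tcp_rot: [0.244, 3.132, -0.001]
contact_force: [0.6, 0.1, -0.6]
finger_gap: 0.799
grasp_force: 0.0
```

```bash
python3 - <<'E'
from h import *
import pickle
s=show(); print(plan([.561,.1148,.052],81.5))
im=get_image("scene"); c=w2pix(im,[.561,.115,.088])[0].astype(int); print(c, w2pix(im,s["position"]))
x,y=c; save(im,"s1.png",(x-70,y-80,x+70,y+50),4); print((x-70,y-80))
E
```

```text
t 1.40 pos [0.5722 0.1291 0.2311] yang 81.09 tilt [-0.     -0.0006] F [ 0.621   0.1342 -0.6206] T [ 0.0591 -0.0876  0.0433] gap 0.7987213373352343 gf 0.0 q [-0.527   0.3357  0.2514  1.7872 -0.095   1.0307  1.1752]
(array([ 0.297, -0.526,  5.972]), array([-0.0006,  0.0001, -0.0071]))
[378 259] [[382.644  197.3759]]
(np.int64(308), np.int64(179))
```

View pics/s1.png

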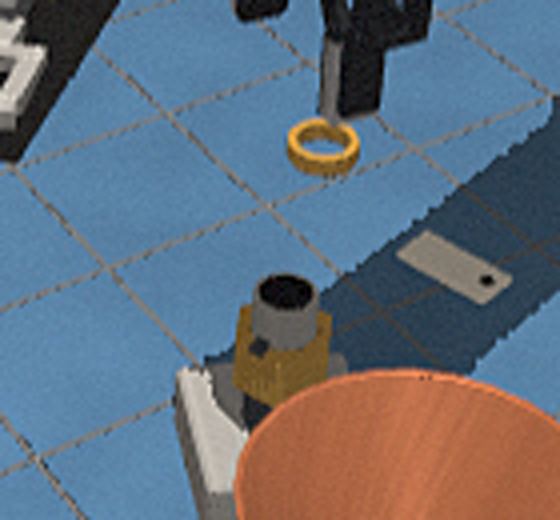

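The crop shows the tube's open top at (287,290), which is image (379.4,251.1). The nut and tube are clear of the fingers.

```bash
python3 - <<'E'
from h import *
import pickle
a=pickle.load(open("top0.pkl","rb")); b=get_image("scene")
pa=np.array([(234.5)/8-.5+180,258.5/8-.5+180]); pb=np.array([287.5/4-.5+308,290.5/4-.5+179])
from scipy.optimize import least_squares
print(least_squares(lambda p:np.r_[w2pix(a,p)[0]-pa,w2pix(b,p)[0]-pb],[.56,.115,.1]).x, pix2w(b,pb,.108), pix2w(a,pa,.108))
show()
E
```

```text
[0.5609 0.1154 0.1079] [[0.561  0.1155 0.108 ]] [[0.5609 0.1154 0.108 ]]
t 1.50 pos [0.5741 0.1245 0.2312] yang 80.61 tilt [ 0.0016 -0.0035] F [-0.6521  0.3228 -0.3082] T [ 0.009   0.0296 -0.0291] gap 0.8033811397877337 gf 0.0 q [-0.5242  0.3367  0.2563  1.7862 -0.0934  1.0303  1.1733]
```

Call:
send_rows([
  {"x":0.3,"y":-0.5,"z":0,"wx":0,"wy":0,"wz":-0.007,"claw":-0.6},
  {"x":0.3,"y":-0.5,"z":1.5,"wx":0,"wy":0,"wz":-0.007,"claw":-0.6},
  {"x":0.3,"y":-0.5,"z":2.5,"wx":0,"wy":0,"wz":-0.007,"claw":-0.6},
  {"x":0.3,"y":-0.5,"z":3.2,"wx":0,"wy":0,"wz":-0.007,"claw":-0.6},
  {"x":0.3,"y":-0.5,"z":3.2,"wx":0,"wy":0,"wz":-0.007,"claw":-0.6},
])

```text
time: 2.0
position: [0.5572, 0.1185, 0.1321]
tcp_rot: [-0.229, -3.127, 0.004]
contact_force: [-1.1, -0.1, 0.4]
finger_gap: 0.802
grasp_force: 0.0
```

```bash
python3 - <<'E'
from h import *
get_image("top");get_image("top"); s=show(); print(plan([.561,.1155,.052],81.5))
E
```

```text
t 2.10 pos [0.5598 0.1189 0.1355] yang 81.60 tilt [-0.0006 -0.0001] F [-0.4983  0.7493  0.5261] T [-0.0174 -0.0181  0.0229] gap 0.8016519625054903 gf 0.0 q [-0.4973  0.4259  0.2289  1.9055 -0.128   0.8247  1.2232]
(array([-0.056, -0.105,  2.782]), array([-0.0002, -0.0006,  0.0018]))
```

Call:
send_rows([
  {"x":-0.06,"y":-0.11,"z":0.8,"wx":0,"wy":0,"wz":0,"claw":-0.6},
  {"x":-0.06,"y":-0.11,"z":1.6,"wx":0,"wy":0,"wz":0,"claw":-0.6},
  {"x":-0.06,"y":-0.11,"z":2.4,"wx":0,"wy":0,"wz":0,"claw":-0.6},
  {"x":-0.06,"y":-0.11,"z":2.75,"wx":0,"wy":0,"wz":0,"claw":-0.6},
  {"x":-0.06,"y":-0.11,"z":2.75,"wx":0,"wy":0,"wz":0,"claw":-0.6},
  {"x":-0.06,"y":-0.11,"z":2.75,"wx":0,"wy":0,"wz":0,"claw":-0.6},
  {"x":-0.06,"y":-0.11,"z":2.75,"wx":0,"wy":0,"wz":0,"claw":-0.6},
])

```text
time: 2.8
position: [0.5624, 0.1154, 0.0543]
tcp_rot: [0.23, 3.131, 0.002]
contact_force: [0.2, -0.0, 0.8]
finger_gap: 0.803
grasp_force: 0.0
```

```bash
python3 - <<'E'
from h import *
s=show(); print(plan([.561,.1155,.052],81.5))
E
```

```text
t 2.80 pos [0.5624 0.1154 0.0543] yang 81.58 tilt [0.0025 0.0008] F [ 0.2386 -0.0328  0.7519] T [-0.0197  0.0149  0.0019] gap 0.8033185967939147 gf 0.0 q [-0.463   0.5455  0.1976  1.9474 -0.1667  0.6615  1.2621]
(array([ 0.048, -0.003,  0.077]), array([0.0012, 0.0023, 0.0015]))
```

Call:
send_rows([
  {"x":0.04,"y":0,"z":0,"wx":0,"wy":0,"wz":0,"claw":1},
  {"x":0.04,"y":0,"z":0,"wx":0,"wy":0,"wz":0,"claw":1},
  {"x":0.04,"y":0,"z":0,"wx":0,"wy":0,"wz":0,"claw":1},
  {"x":0.04,"y":0,"z":0,"wx":0,"wy":0,"wz":0,"claw":1},
  {"x":0.04,"y":0,"z":0,"wx":0,"wy":0,"wz":0,"claw":1},
  {"x":0.04,"y":0,"z":0,"wx":0,"wy":0,"wz":0,"claw":1},
], squeeze=25)

```text
time: 3.4
position: [0.5604, 0.1141, 0.0539]
tcp_rot: [0.232, 3.132, -0.001]
contact_force: [-2.2, -2.8, 8.2]
finger_gap: 0.465
grasp_force: 28.9
```

```bash
python3 - <<'E'
from h import *
s=show(); print(plan([.561,.1155,.052],81.5))
E
```

```text
t 3.40 pos [0.5604 0.1141 0.0539] yang 81.54 tilt [ 0.0006 -0.0008] F [-2.1967 -2.7958  8.214 ] T [-0.7252  0.3956  0.0131] gap 0.4648318932665184 gf 28.85575743857771 q [-0.4635  0.5445  0.1986  1.9512 -0.1658  0.6609  1.2614]
(array([-0.011,  0.05 ,  0.062]), array([-0.0007,  0.0007,  0.0006]))
```

Call:
send_rows([
  {"x":0,"y":0,"z":0,"wx":0,"wy":0,"wz":0.1,"claw":1},
  {"x":0,"y":0,"z":0,"wx":0,"wy":0,"wz":0.2,"claw":1},
  {"x":0,"y":0,"z":0,"wx":0,"wy":0,"wz":0.3,"claw":1},
  {"x":0,"y":0,"z":0,"wx":0,"wy":0,"wz":0.35,"claw":1},
  {"x":0,"y":0,"z":0,"wx":0,"wy":0,"wz":0.35,"claw":1},
])

```text
time: 3.9
position: [0.5605, 0.1142, 0.0539]
tcp_rot: [0.776, 3.043, -0.001]
contact_force: [-1.8, -3.6, 7.6]
finger_gap: 0.462
grasp_force: 29.1
```

```bash
python3 - <<'E'
from h import *
s=show()
E
```

```text
t 3.90 pos [0.5605 0.1142 0.0539] yang 61.40 tilt [ 0.0008 -0.0008] F [-1.8128 -3.5522  7.5835] T [-0.704   0.4033 -0.0308] gap 0.4616415468272914 gf 29.14752040989697 q [-0.5346  0.5541  0.2921  1.9561 -0.2466  0.6648  0.9828]
```

Call:
send_rows([
  {"x":0,"y":0,"z":0,"wx":0,"wy":0,"wz":0.06,"claw":1},
  {"x":0,"y":0,"z":0,"wx":0,"wy":0,"wz":0.06,"claw":1},
])

```text
time: 4.1
position: [0.5605, 0.1142, 0.0539]
tcp_rot: [0.867, 3.019, -0.001]
contact_force: [-2.4, -3.7, 9.6]
finger_gap: 0.465
grasp_force: 29.1
```

```bash
cat > t.py <<'E'
from h import *
s=state(); m=R.from_rotvec(s["tcp_rot"]).as_matrix()
print("yang %.2f"%np.degrees(np.arctan2(m[1,1],m[0,1])),s["ft_torque"],s["contact_force"],s["effort"][6],s["time"])
E
python3 t.py
```

```text
yang 57.95 [-0.6524  0.4025 -0.0543] [-2.4327 -3.7449  9.5769] -0.34429564140737057 4.1
```

Call:
send_rows([
  {"x":0,"y":0,"z":0,"wx":0,"wy":0,"wz":0.06,"claw":1},
  {"x":0,"y":0,"z":0,"wx":0,"wy":0,"wz":0.06,"claw":1},
])

```text
time: 4.3
position: [0.5606, 0.1142, 0.0539]
tcp_rot: [0.957, 2.991, -0.0]
contact_force: [-1.9, -3.5, 7.9]
finger_gap: 0.465
grasp_force: 29.1
```

```bash
python3 t.py
```

```text
yang 54.51 [-0.6609  0.451  -0.0026] [-1.8608 -3.4911  7.9499] -0.3439855109900236 4.3
```

Call:
send_rows([
  {"x":0,"y":0,"z":0,"wx":0,"wy":0,"wz":0.06,"claw":1},
  {"x":0,"y":0,"z":0,"wx":0,"wy":0,"wz":0.06,"claw":1},
])

```text
time: 4.5
position: [0.5605, 0.1142, 0.0539]
tcp_rot: [1.046, 2.961, -0.0]
contact_force: [-2.0, -2.6, 8.1]
finger_gap: 0.464
grasp_force: 28.9
```

```bash
python3 t.py
```

```text
yang 51.11 [-0.6652  0.4357  0.0931] [-2.0138 -2.6365  8.0712] -0.49602191895246506 4.5
```

Call:
send_rows([
  {"x":0,"y":0,"z":0,"wx":0,"wy":0,"wz":0.02,"claw":1},
  {"x":0,"y":0,"z":0,"wx":0,"wy":0,"wz":0.02,"claw":1},
])

```text
time: 4.7
position: [0.5605, 0.1143, 0.0539]
tcp_rot: [1.072, 2.952, -0.001]
contact_force: [-1.0, -2.8, 7.7]
finger_gap: 0.465
grasp_force: 28.5
```

```bash
python3 t.py
```

```text
yang 50.10 [-0.7217  0.4182  0.5113] [-0.9832 -2.7781  7.7003] -0.6168362684547901 4.7
```

Torque rose sharply between tool yaw 51° and 50°, so the nut is at finger-tight after about 31° of turning. Its yaw should be near -9.5°. I'll let go and lift.

Call:
send_rows([
  {"x":0,"y":0,"z":0,"wx":0,"wy":0,"wz":0,"claw":-0.6},
  {"x":0,"y":0,"z":0,"wx":0,"wy":0,"wz":0,"claw":-0.6},
  {"x":0,"y":0,"z":0,"wx":0,"wy":0,"wz":0,"claw":-0.6},
  {"x":0,"y":0,"z":-1,"wx":0,"wy":0,"wz":0,"claw":-0.6},
  {"x":0,"y":0,"z":-2.4,"wx":0,"wy":0,"wz":0,"claw":-0.6},
  {"x":0,"y":0,"z":-3.9,"wx":0,"wy":0,"wz":0,"claw":-0.6},
  {"x":0,"y":0,"z":-3.9,"wx":0,"wy":0,"wz":0,"claw":-0.6},
])

```text
time: 5.4
position: [0.5639, 0.1159, 0.1756]
tcp_rot: [1.071, 2.945, 0.011]
contact_force: [1.8, -0.3, -0.3]
finger_gap: 0.797
grasp_force: 0.0
```

```bash
python3 - <<'E'
from h import *
s=show(); print(plan([.474,-.28,.15],-47.6))
E
```

```text
t 5.40 pos [0.5639 0.1159 0.1756] yang 50.05 tilt [0.0097 0.0037] F [ 1.7807 -0.2547 -0.3216] T [-0.0388 -0.0352  0.0262] gap 0.7969211459778868 gf 0.0 q [-0.6432  0.3903  0.4244  1.8839 -0.2031  0.8987  0.752 ]
(array([ -6.172, -12.048,   0.775]), array([ 0.0111, -0.0039,  1.7043]))
```

Call:
send_rows([
  {"x":-6.2,"y":-12.05,"z":0,"wx":0,"wy":0,"wz":1.7,"claw":-0.6},
  {"x":-6.2,"y":-12.05,"z":0,"wx":0,"wy":0,"wz":1.7,"claw":-0.6},
  {"x":-6.2,"y":-12.05,"z":0,"wx":0,"wy":0,"wz":1.7,"claw":-0.6},
  {"x":-6.2,"y":-12.05,"z":0,"wx":0,"wy":0,"wz":1.7,"claw":-0.6},
  {"x":-6.2,"y":-12.05,"z":0,"wx":0,"wy":0,"wz":1.7,"claw":-0.6},
  {"x":-6.2,"y":-12.05,"z":0,"wx":0,"wy":0,"wz":1.7,"claw":-0.6},
  {"x":-6.2,"y":-12.05,"z":0,"wx":0,"wy":0,"wz":1.7,"claw":-0.6},
  {"x":-6.2,"y":-12.05,"z":0,"wx":0,"wy":0,"wz":1.7,"claw":-0.6},
  {"x":-6.2,"y":-12.05,"z":0,"wx":0,"wy":0,"wz":1.7,"claw":-0.6},
  {"x":-6.2,"y":-12.05,"z":0,"wx":0,"wy":0,"wz":1.7,"claw":-0.6},
  {"x":-6.2,"y":-12.05,"z":0,"wx":0,"wy":0,"wz":1.7,"claw":-0.6},
  {"x":-6.2,"y":-12.05,"z":0,"wx":0,"wy":0,"wz":1.7,"claw":-0.6},
])

```text
time: 6.6
position: [0.4704, -0.2812, 0.169]
tcp_rot: [-2.929, -1.135, 0.002]
contact_force: [-0.3, 0.6, 0.1]
finger_gap: 0.802
grasp_force: 0.0
```

```bash
python3 - <<'E'
from h import *
import pickle
a=get_image("top"); get_image("scene")
s=show(); print(plan([.474,-.28,.008],-47.6))
pickle.dump(a,open("top1.pkl","wb"))
c=a["color"][:,:,::-1][180:250,180:250]
cv2.imwrite("pics/nut1.png",cv2.resize(c,(560,560),interpolation=cv2.INTER_CUBIC))
E
```

```text
t 6.70 pos [ 0.4705 -0.2811  0.1691] yang -47.33 tilt [-0.0012 -0.0002] F [ 0.4517 -0.7828  0.7225] T [-0.0245 -0.0481  0.0283] gap 0.7991879781616613 gf 0.0 q [-0.2702  0.48    0.9188  1.9647 -0.4749  0.929   0.0628]
(array([0.115, 0.056, 5.369]), array([-0.0007,  0.001 ,  0.0047]))
```

View pics/nut1.png

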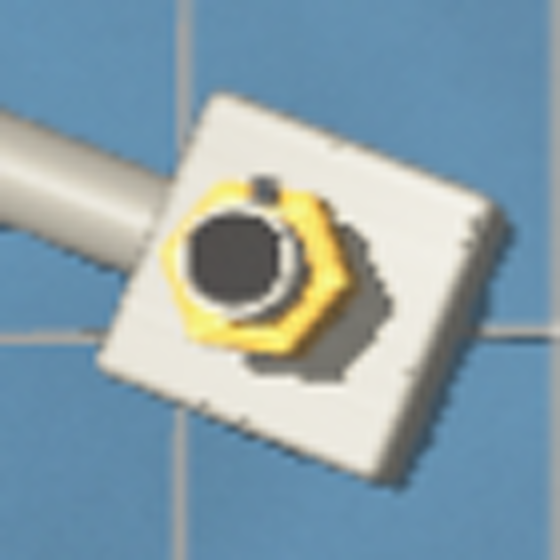

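Mark now at (264,189), giving nut yaw about -9.5°, which agrees with the felt angle. Now descending onto the wrench grip.

Call:
send_rows([
  {"x":0.11,"y":0.05,"z":1.5,"wx":0,"wy":0,"wz":0.005,"claw":-0.4},
  {"x":0.11,"y":0.05,"z":3.0,"wx":0,"wy":0,"wz":0.005,"claw":-0.4},
  {"x":0.11,"y":0.05,"z":4.2,"wx":0,"wy":0,"wz":0.005,"claw":-0.4},
  {"x":0.11,"y":0.05,"z":4.9,"wx":0,"wy":0,"wz":0.005,"claw":-0.4},
  {"x":0.11,"y":0.05,"z":5.1,"wx":0,"wy":0,"wz":0.005,"claw":-0.4},
  {"x":0.11,"y":0.05,"z":5.1,"wx":0,"wy":0,"wz":0.005,"claw":-0.4},
  {"x":0.11,"y":0.05,"z":5.1,"wx":0,"wy":0,"wz":0.005,"claw":-0.4},
])

```text
time: 7.4
position: [0.4748, -0.2808, 0.0178]
tcp_rot: [2.928, 1.136, 0.002]
contact_force: [-0.3, -0.0, -0.3]
finger_gap: 0.697
grasp_force: 0.0
```

```bash
python3 - <<'E'
from h import *
s=show(); print(plan([.474,-.28,.008],-47.6))
print(plan([.474,-.28,.008],-47.6,s))
import pickle
a=pickle.load(open("top1.pkl","rb"))
m=pix2w(a,(np.array([264.5,189.5])/8-.5+180),.089)[0]; d=m[:2]-[.561,.115]; print(m,np.degrees(np.arctan2(d[1],d[0])))
E
```

```text
t 7.40 pos [ 0.4748 -0.2808  0.0178] yang -47.60 tilt [ 0.0015 -0.0007] F [-0.3479 -0.0464 -0.2754] T [-0.0077  0.0554  0.0576] gap 0.6965931205708732 gf 0.0 q [-0.0894  0.6923  0.6834  2.035  -0.7138  0.6631  0.238 ]
(array([-0.002, -0.039,  0.327]), array([ 0.0016, -0.0006,  0.    ]))
(array([-0.002, -0.039,  0.327]), array([ 0.0016, -0.0006,  0.    ]))
[0.5795 0.1122 0.089 ] -8.766091729710316
```

Call:
send_rows([
  {"x":0,"y":0,"z":0.33,"wx":0,"wy":0,"wz":0,"claw":-0.4},
  {"x":0,"y":0,"z":0.33,"wx":0,"wy":0,"wz":0,"claw":1},
  {"x":0,"y":0,"z":0.33,"wx":0,"wy":0,"wz":0,"claw":1},
  {"x":0,"y":0,"z":0.33,"wx":0,"wy":0,"wz":0,"claw":1},
  {"x":0,"y":0,"z":0.33,"wx":0,"wy":0,"wz":0,"claw":1},
  {"x":0,"y":0,"z":0.33,"wx":0,"wy":0,"wz":0,"claw":1},
  {"x":0,"y":0,"z":0.33,"wx":0,"wy":0,"wz":0,"claw":1},
  {"x":0,"y":0,"z":0.33,"wx":0,"wy":0,"wz":0,"claw":1},
], squeeze=80)

```text
time: 8.2
position: [0.4744, -0.2804, 0.0074]
tcp_rot: [2.929, 1.135, 0.001]
contact_force: [-0.8, -0.1, 5.6]
finger_gap: 0.146
grasp_force: 79.1
```

```bash
python3 - <<'E'
from h import *
show()
E
```

```text
t 8.20 pos [ 0.4744 -0.2804  0.0074] yang -47.62 tilt [0.0007 0.    ] F [-0.7783 -0.0846  5.5568] T [ 0.2089  0.181  -0.037 ] gap 0.14596122193191327 gf 79.10977363586426 q [-0.0768  0.707   0.6655  2.0371 -0.7296  0.6461  0.2499]
```

Call:
send_rows([
  {"x":0,"y":0,"z":-0.5,"wx":0,"wy":0,"wz":0,"claw":1},
  {"x":0,"y":0,"z":-1.5,"wx":0,"wy":0,"wz":0,"claw":1},
  {"x":0,"y":0,"z":-2.8,"wx":0,"wy":0,"wz":0,"claw":1},
  {"x":0,"y":0,"z":-4.2,"wx":0,"wy":0,"wz":0,"claw":1},
  {"x":0,"y":0,"z":-5.0,"wx":0,"wy":0,"wz":0,"claw":1},
  {"x":0,"y":0,"z":-5.0,"wx":0,"wy":0,"wz":0,"claw":1},
  {"x":0,"y":0,"z":-5.0,"wx":0,"wy":0,"wz":0,"claw":1},
])

```text
time: 8.9
position: [0.474, -0.2797, 0.157]
tcp_rot: [-2.928, -1.136, -0.001]
contact_force: [-0.4, 1.5, -2.9]
finger_gap: 0.144
grasp_force: 78.5
```

```bash
python3 - <<'E'
from h import *
show(); print(plan([.672,.0218,.157],50.5))
E
```

```text
t 8.90 pos [ 0.474  -0.2797  0.157 ] yang -47.59 tilt [0.0004 0.0006] F [-0.4098  1.5001 -2.9039] T [-0.0365  0.0365 -0.0334] gap 0.14427847376039377 gf 78.47572445869446 q [-0.2607  0.501   0.9056  1.97   -0.5002  0.9099  0.0734]
(array([11.651, -2.969,  0.008]), array([ 0.0004, -0.0007, -1.712 ]))
```

Call:
send_rows([
  {"x":11.65,"y":-2.97,"z":0,"wx":0,"wy":0,"wz":-1.71,"claw":1},
  {"x":11.65,"y":-2.97,"z":0,"wx":0,"wy":0,"wz":-1.71,"claw":1},
  {"x":11.65,"y":-2.97,"z":0,"wx":0,"wy":0,"wz":-1.71,"claw":1},
  {"x":11.65,"y":-2.97,"z":0,"wx":0,"wy":0,"wz":-1.71,"claw":1},
  {"x":11.65,"y":-2.97,"z":0,"wx":0,"wy":0,"wz":-1.71,"claw":1},
  {"x":11.65,"y":-2.97,"z":0,"wx":0,"wy":0,"wz":-1.71,"claw":1},
  {"x":11.65,"y":-2.97,"z":0,"wx":0,"wy":0,"wz":-1.71,"claw":1},
  {"x":11.65,"y":-2.97,"z":0,"wx":0,"wy":0,"wz":-1.71,"claw":1},
  {"x":11.65,"y":-2.97,"z":0,"wx":0,"wy":0,"wz":-1.71,"claw":1},
  {"x":11.65,"y":-2.97,"z":0,"wx":0,"wy":0,"wz":-1.71,"claw":1},
  {"x":11.65,"y":-2.97,"z":0,"wx":0,"wy":0,"wz":-1.71,"claw":1},
  {"x":11.65,"y":-2.97,"z":0,"wx":0,"wy":0,"wz":-1.71,"claw":1},
])

```text
time: 10.1
position: [0.6707, 0.0211, 0.1544]
tcp_rot: [-1.057, -2.954, 0.002]
contact_force: [-0.7, -0.0, -3.1]
finger_gap: 0.143
grasp_force: 78.5
```

```bash
python3 - <<'E'
from h import *
import pickle
get_image("scene"); a=get_image("top"); b=get_image("scene"); s=show(); print(plan([.672,.0218,.157],50.5))
pickle.dump((a,b,s),open("st.pkl","wb"))
p=w2pix(a,[.61,.07,.16])[0].astype(int); q=w2pix(b,[.61,.07,.16])[0].astype(int); print(p,q)
A=a["color"][p[1]-50:p[1]+50,p[0]-60:p[0]+60,::-1]; B=b["color"][q[1]-50:q[1]+50,q[0]-60:q[0]+60,::-1]
cv2.imwrite("pics/st.png",np.vstack([cv2.resize(v,(720,600),interpolation=cv2.INTER_CUBIC) for v in (A,)]))
cv2.imwrite("pics/stb.png",cv2.resize(B,(720,600),interpolation=cv2.INTER_CUBIC))
E
```

```text
t 10.25 pos [0.671  0.0211 0.1549] yang 50.26 tilt [-0.0034  0.0001] F [ 0.4597  0.3595 -2.4273] T [-0.0351  0.0183  0.0139] gap 0.14642918313553008 gf 78.50060105323792 q [-0.4073  0.5739  0.409   1.6523 -0.2645  0.974   0.9708]
(array([-0.01 ,  0.04 , -0.069]), array([-0.0021, -0.0027, -0.0042]))
[228 182] [341 221]
```

View pics/st.png

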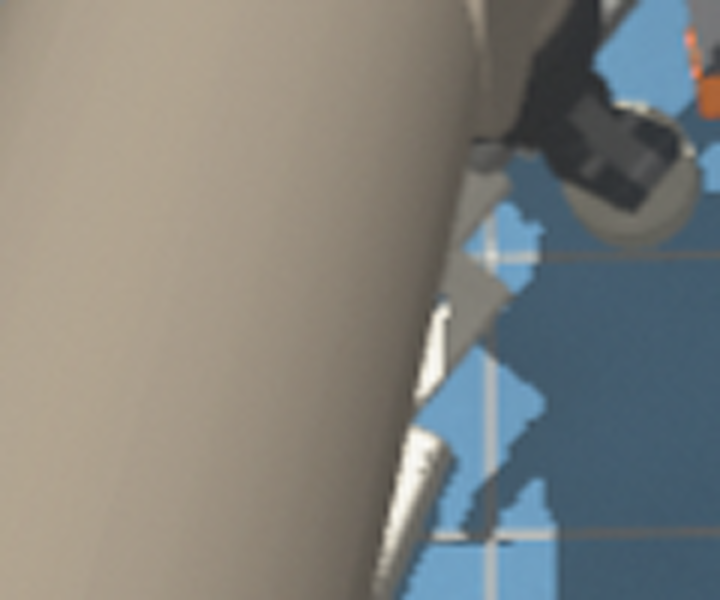

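The forearm hides the wrench from the top camera here, with only a jaw corner visible at about (490,290), so I'll use the scene view.

View pics/stb.png

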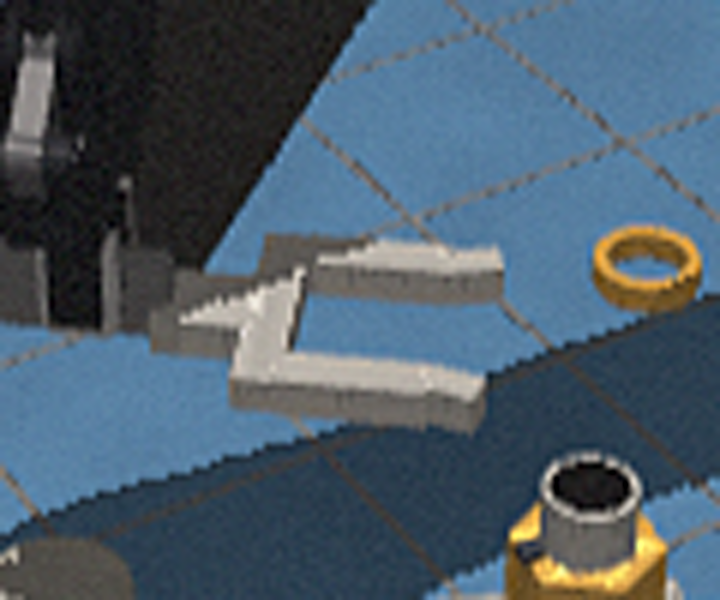

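The scene crop shows the jaw level, with near prong inner edge (290,352)–(425,368), tip (485,377), and back outer corner (230,378). The far prong's inner edge runs (318,263)–(440,272), with its tip at (500,270).

```bash
python3 - <<'E'
from h import *
import pickle
a,b,s=pickle.load(open("st.pkl","rb"))
pts=np.array([(290,352),(425,368),(487,375),(318,263),(440,272),(500,270),(500,247),(230,378),(475,402)],float)
p=pix2w(b,(pts+.5)/6-.5+[281,171],.1625)
m=R.from_rotvec(s["tcp_rot"]).as_matrix()
print(np.c_[(p-s["position"])@m*1000])
# expected: model of jaw in the tool frame (tool x = wrench x, grasp at x=+35; tool y -> ), projected
E
```

```text
[[ 61.5816  24.4009  -7.4498]
 [ 98.7585  25.8195  -7.3518]
 [115.6123  26.3118  -7.3071]
 [ 63.0875 -17.2688  -7.3571]
 [ 97.737  -18.1821  -7.2611]
 [114.341  -21.6604  -7.2086]
 [113.2449 -32.6582  -7.1882]
 [ 47.344   38.093   -7.5175]
 [113.6454  38.3065  -7.3379]]
```

```bash
python3 - <<'E'
from h import *
a=np.radians(140.5); u=np.array([np.cos(a),np.sin(a)]); n=np.array([.5608,.1152])
print(plan([*(n-.147*u),.0735],50.5))
E
```

```text
(array([-0.077,  0.091,  2.714]), array([-0.0021, -0.0027, -0.0042]))
```

Call:
send_rows([
  {"x":-0.08,"y":0.09,"z":0.7,"wx":0,"wy":0,"wz":-0.004,"claw":1},
  {"x":-0.08,"y":0.09,"z":1.5,"wx":0,"wy":0,"wz":-0.004,"claw":1},
  {"x":-0.08,"y":0.09,"z":2.3,"wx":0,"wy":0,"wz":-0.004,"claw":1},
  {"x":-0.08,"y":0.09,"z":2.7,"wx":0,"wy":0,"wz":-0.004,"claw":1},
  {"x":-0.08,"y":0.09,"z":2.7,"wx":0,"wy":0,"wz":-0.004,"claw":1},
  {"x":-0.08,"y":0.09,"z":2.7,"wx":0,"wy":0,"wz":-0.004,"claw":1},
  {"x":-0.08,"y":0.09,"z":2.7,"wx":0,"wy":0,"wz":-0.004,"claw":1},
])

```text
time: 10.95
position: [0.6768, 0.0216, 0.0772]
tcp_rot: [1.059, 2.956, 0.001]
contact_force: [0.2, -0.2, -2.8]
finger_gap: 0.144
grasp_force: 78.5
```

```bash
python3 - <<'E'
from h import *
import pickle
b=get_image("scene"); s=show(); pickle.dump((b,s),open("st2.pkl","wb"))
a=np.radians(140.5); u=np.array([np.cos(a),np.sin(a)]); n=np.array([.5608,.1152])
print(plan([*(n-.147*u),.0735],50.5)); print(plan([*(n-.0855*u),.0735],50.5))
q=w2pix(b,[.6,.085,.08])[0].astype(int)
B=b["color"][q[1]-45:q[1]+45,q[0]-60:q[0]+60,::-1]; print(q)
cv2.imwrite("pics/st2.png",cv2.resize(B,(800,600),interpolation=cv2.INTER_CUBIC))
E
```

```text
t 11.00 pos [0.6768 0.0217 0.0773] yang 50.57 tilt [0.0024 0.0003] F [-0.2761  0.2092 -2.832 ] T [-0.0186 -0.0092  0.01  ] gap 0.14054851857715775 gf 78.53638887405396 q [-0.3791  0.6697  0.3707  1.6873 -0.3068  0.84    1.0073]
(array([ 0.067, -0.056,  0.127]), array([0.0017, 0.0017, 0.0013]))
(array([ 2.117, -0.053,  0.124]), array([0.0017, 0.0017, 0.0013]))
[350 261]
```

View pics/st2.png

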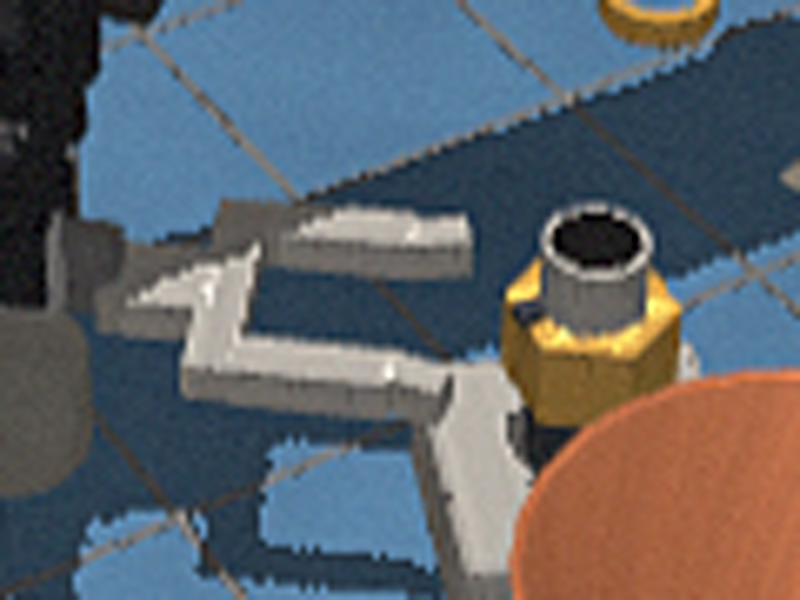

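The nut sits at about (595,320) with one corner at (505,298) pointing at the open jaw. Jaw tips are at (450,365) and (470,242). I'll check the centreline against the nut axis.

```bash
python3 - <<'E'
from h import *
import pickle
b,s=pickle.load(open("st2.pkl","rb"))
pts=np.array([(240,338),(390,358),(450,365),(285,235),(410,243),(470,242),(185,370),(440,392),(470,215)],float)
m=R.from_rotvec(s["tcp_rot"]).as_matrix()
f=lambda p:(np.array(p,float)+.5)/6.6667-.5+[290,216]
for z in(.0849,.0825):
    p=pix2w(b,f(pts),z); print((p-s["position"])@m*1000)
t=pix2w(b,f([(597,240)]),.108); print(t,(t-s["position"])@m*1000, (pix2w(b,f([(505,298),(682,310)]),.088)-s["position"])@m*1000)
print("axis est",(np.array([.5608,.1152,.08])-s["position"])@m*1000)
E
```

```text
[[ 60.0462  25.1166  -7.6315]
 [ 99.0981  26.883   -7.6935]
 [114.4988  27.2079  -7.7186]
 [ 65.6413 -16.9081  -7.7123]
 [ 99.013  -18.58    -7.7707]
 [114.7399 -21.3421  -7.8015]
 [ 48.0571  39.1107  -7.5878]
 [113.0514  37.5176  -7.6987]
 [113.6302 -32.4212  -7.8185]]
[[ 59.6193  22.4897  -5.2353]
 [ 98.8293  24.2633  -5.2975]
 [114.2923  24.5895  -5.3227]
 [ 65.237  -19.7051  -5.3163]
 [ 98.7439 -21.3838  -5.375 ]
 [114.5344 -24.1571  -5.406 ]
 [ 47.5817  36.5405  -5.1913]
 [112.8391  34.9409  -5.3027]
 [113.4202 -35.281   -5.423 ]]
[[0.562  0.1163 0.108 ]] [[148.6974   0.178  -30.9215]] [[126.1851   3.1191 -10.879 ]
 [171.6393   0.982  -10.9583]]
axis est [149.0045  -1.4741  -2.9248]
```

Call:
send_rows([
  {"x":0,"y":-0.05,"z":0.1,"wx":0,"wy":0,"wz":0,"claw":1},
  {"x":0,"y":-0.05,"z":0.1,"wx":0,"wy":0,"wz":0,"claw":1},
  {"x":0.3,"y":-0.05,"z":0.1,"wx":0,"wy":0,"wz":0,"claw":1},
  {"x":0.6,"y":-0.05,"z":0.1,"wx":0,"wy":0,"wz":0,"claw":1},
  {"x":0.9,"y":-0.05,"z":0.1,"wx":0,"wy":0,"wz":0,"claw":1},
  {"x":1.15,"y":-0.05,"z":0.1,"wx":0,"wy":0,"wz":0,"claw":1},
  {"x":1.4,"y":-0.05,"z":0.1,"wx":0,"wy":0,"wz":0,"claw":1},
  {"x":1.4,"y":-0.05,"z":0.1,"wx":0,"wy":0,"wz":0,"claw":1},
])

```text
time: 11.8
position: [0.6414, 0.0487, 0.0728]
tcp_rot: [-1.057, -2.957, -0.001]
contact_force: [-0.5, 0.2, -3.2]
finger_gap: 0.141
grasp_force: 78.5
```

```bash
python3 - <<'E'
from h import *
s=show(); m=R.from_rotvec(s["tcp_rot"]).as_matrix(); print("F tool",s["contact_force"]@m,"axis",(np.array([.5608,.1152,.08])-s["position"])@m*1000)
E
```

```text
t 11.80 pos [0.6414 0.0487 0.0728] yang 50.68 tilt [-0.0009  0.0007] F [-0.4808  0.1998 -3.2469] T [ 0.0628 -0.0333  0.0051] gap 0.14133957275757877 gf 78.49959254264832 q [-0.4359  0.6301  0.3691  1.7749 -0.304   0.7937  0.9682]
F tool [ 0.4948 -0.1501  3.2475] axis [104.527    0.3953  -7.0637]
```

Call:
send_rows([
  {"x":0.2,"y":0,"z":0,"wx":0,"wy":0,"wz":0,"claw":1},
  {"x":0.4,"y":0,"z":0,"wx":0,"wy":0,"wz":0,"claw":1},
  {"x":0.57,"y":0,"z":0,"wx":0,"wy":0,"wz":0,"claw":1},
  {"x":0.57,"y":0,"z":0,"wx":0,"wy":0,"wz":0,"claw":1},
  {"x":0.57,"y":0,"z":0,"wx":0,"wy":0,"wz":0,"claw":1},
])

```text
time: 12.3
position: [0.6293, 0.0582, 0.0729]
tcp_rot: [1.059, 2.958, 0.0]
contact_force: [0.1, -0.9, -1.8]
finger_gap: 0.145
grasp_force: 78.5
```

```bash
cat > f.py <<'E'
from h import *
s=show(); m=R.from_rotvec(s["tcp_rot"]).as_matrix(); print("F tool",s["contact_force"]@m,"axis",(np.array([.5608,.1152,.08])-s["position"])@m*1000, "eff7",s["effort"][6])
E
python3 f.py
```

```text
t 12.30 pos [0.6293 0.0582 0.0729] yang 50.60 tilt [ 0.0002 -0.    ] F [ 0.0896 -0.9338 -1.8497] T [ 0.0017 -0.0381 -0.0275] gap 0.14546537761922154 gf 78.54814767837524 q [-0.4589  0.6144  0.3707  1.8045 -0.3019  0.7784  0.9499]
F tool [-0.6616 -0.665   1.8497] axis [89.105   0.6291 -7.0687] eff7 -0.008915984071791172
```

Call:
send_rows([
  {"x":0.07,"y":0,"z":0,"wx":0,"wy":0,"wz":0,"claw":1},
  {"x":0.07,"y":-0.087,"z":0,"wx":0,"wy":0,"wz":0.03,"claw":1},
  {"x":0.07,"y":-0.145,"z":0,"wx":0,"wy":0,"wz":0.05,"claw":1},
  {"x":0.07,"y":-0.145,"z":0,"wx":0,"wy":0,"wz":0.05,"claw":1},
  {"x":0.07,"y":-0.145,"z":0,"wx":0,"wy":0,"wz":0.05,"claw":1},
])

```text
time: 12.8
position: [0.6249, 0.0559, 0.0729]
tcp_rot: [1.133, 2.93, -0.0]
contact_force: [0.8, -0.1, -2.3]
finger_gap: 0.142
grasp_force: 78.5
```

```bash
python3 f.py
```

```text
t 12.80 pos [0.6249 0.0559 0.0729] yang 47.72 tilt [ 0.0001 -0.0001] F [ 0.8283 -0.1426 -2.3387] T [-0.0343 -0.0049  0.0223] gap 0.14234973755129351 gf 78.52362155914307 q [-0.4675  0.6105  0.3841  1.8166 -0.3122  0.7742  0.9119]
F tool [-0.7085  0.4519  2.3388] axis [87.2844  0.7667 -7.1014] eff7 -0.025391363888047636
```

Call:
send_rows([
  {"x":0,"y":-0.087,"z":0,"wx":0,"wy":0,"wz":0.03,"claw":1},
  {"x":0,"y":-0.087,"z":0,"wx":0,"wy":0,"wz":0.03,"claw":1},
])

```text
time: 13.0
position: [0.6229, 0.0539, 0.0729]
tcp_rot: [-1.179, -2.912, 0.0]
contact_force: [0.8, -0.1, -2.0]
finger_gap: 0.14
grasp_force: 78.5
```

```bash
python3 f.py
```

```text
t 13.00 pos [0.6229 0.0539 0.0729] yang 45.91 tilt [-0.0001 -0.    ] F [ 0.8109 -0.0764 -2.0262] T [ 0.0506 -0.0813 -0.0006] gap 0.1400565834275419 gf 78.5152530670166 q [-0.4713  0.6092  0.3924  1.8223 -0.3188  0.7726  0.8893]
F tool [-0.6357  0.5096  2.0261] axis [87.2794  0.8283 -7.1152] eff7 -0.13877863995730877
```

Call:
send_rows([
  {"x":0,"y":-0.058,"z":0,"wx":0,"wy":0,"wz":0.02,"claw":1},
  {"x":0,"y":-0.058,"z":0,"wx":0,"wy":0,"wz":0.02,"claw":1},
])

```text
time: 13.2
position: [0.6218, 0.0528, 0.0729]
tcp_rot: [1.207, 2.9, 0.0]
contact_force: [0.3, 0.4, -3.2]
finger_gap: 0.143
grasp_force: 78.5
```

```bash
python3 f.py
```

```text
t 13.20 pos [0.6218 0.0528 0.0729] yang 44.80 tilt [0.0001 0.0001] F [ 0.3393  0.4182 -3.2415] T [ 0.0269 -0.0569  0.0232] gap 0.14349073918966554 gf 78.52468371391296 q [-0.4738  0.6083  0.3974  1.8257 -0.323   0.7715  0.8752]
F tool [0.0575 0.535  3.2416] axis [87.2219  0.6641 -7.0853] eff7 -0.08431140566244721
```

Still no contact, so I'll continue taking up the play.

Call:
send_rows([
  {"x":0,"y":-0.058,"z":0,"wx":0,"wy":0,"wz":0.02,"claw":1},
  {"x":0,"y":-0.058,"z":0,"wx":0,"wy":0,"wz":0.02,"claw":1},
])

```text
time: 13.4
position: [0.6206, 0.0518, 0.0729]
tcp_rot: [1.236, 2.888, 0.0]
contact_force: [0.5, 0.7, -2.7]
finger_gap: 0.141
grasp_force: 78.5
```

```bash
python3 f.py
```

```text
t 13.40 pos [0.6206 0.0518 0.0729] yang 43.67 tilt [0.0001 0.0003] F [ 0.538   0.7287 -2.683 ] T [ 0.1606 -0.1433  0.0453] gap 0.1410205674515309 gf 78.51130485534668 q [-0.4765  0.6074  0.4025  1.8291 -0.3272  0.7705  0.8609]
F tool [0.1553 0.8916 2.6832] axis [87.1496  0.5098 -7.0672] eff7 -0.16117040533572435
```

Call:
send_rows([
  {"x":0,"y":-0.058,"z":0,"wx":0,"wy":0,"wz":0.02,"claw":1},
  {"x":0,"y":-0.058,"z":0,"wx":0,"wy":0,"wz":0.02,"claw":1},
])

```text
time: 13.6
position: [0.6194, 0.0509, 0.0729]
tcp_rot: [-1.264, -2.876, -0.001]
contact_force: [1.0, 1.8, -3.1]
finger_gap: 0.145
grasp_force: 78.5
```

```bash
python3 f.py
```

```text
t 13.60 pos [0.6194 0.0509 0.0729] yang 42.55 tilt [0.0002 0.0005] F [ 1.0362  1.8412 -3.0642] T [ 0.384  -0.1476  0.1914] gap 0.14486556233298709 gf 78.51890087127686 q [-0.4792  0.6066  0.4076  1.8327 -0.3315  0.7694  0.8466]
F tool [0.6551 2.007  3.0653] axis [86.9997  0.3277 -7.0591] eff7 -0.27147858403623104
```

Call:
send_rows([
  {"x":0,"y":-0.058,"z":0,"wx":0,"wy":0,"wz":0.02,"claw":1},
  {"x":0,"y":-0.058,"z":0,"wx":0,"wy":0,"wz":0.02,"claw":1},
])

```text
time: 13.8
position: [0.6182, 0.05, 0.0729]
tcp_rot: [-1.292, -2.863, -0.001]
contact_force: [1.6, 3.4, -3.4]
finger_gap: 0.142
grasp_force: 78.6
```

```bash
python3 f.py
```

```text
t 13.80 pos [0.6182 0.05   0.0729] yang 41.42 tilt [0.0003 0.0007] F [ 1.5983  3.385  -3.3704] T [ 0.6448 -0.2102  0.2722] gap 0.1415121211447057 gf 78.5535478591919 q [-0.482   0.6057  0.4126  1.8363 -0.3357  0.7683  0.8322]
F tool [1.4797 3.4356 3.3733] axis [86.849   0.1398 -7.0316] eff7 -0.3998788632452488
```

Call:
send_rows([
  {"x":0.014,"y":-0.29,"z":0,"wx":0,"wy":0,"wz":0.1,"claw":1},
  {"x":0.058,"y":-0.576,"z":0,"wx":0,"wy":0,"wz":0.2,"claw":1},
  {"x":0.13,"y":-0.857,"z":0,"wx":0,"wy":0,"wz":0.3,"claw":1},
  {"x":0.229,"y":-1.129,"z":0,"wx":0,"wy":0,"wz":0.4,"claw":1},
  {"x":0.355,"y":-1.39,"z":0,"wx":0,"wy":0,"wz":0.5,"claw":1},
  {"x":0.355,"y":-1.39,"z":0,"wx":0,"wy":0,"wz":0.5,"claw":1},
])

```text
time: 14.4
position: [0.58, 0.0302, 0.0731]
tcp_rot: [1.961, 2.453, 0.002]
contact_force: [2.1, 4.0, -4.6]
finger_gap: 0.142
grasp_force: 78.4
```

```bash
python3 f.py
```

```text
t 14.40 pos [0.58   0.0302 0.0731] yang 12.72 tilt [0.0013 0.0005] F [ 2.0817  3.9803 -4.6039] T [ 0.5475 -0.5126  0.1096] gap 0.14232030644641422 gf 78.38063836097717 q [-0.57    0.581   0.5489  1.9397 -0.4395  0.7392  0.4585]
F tool [3.4237 2.9004 4.6085] axis [87.1536 -0.0408 -6.8375] eff7 -0.8467515930533409
```

Call:
send_rows([
  {"x":0.014,"y":-0.29,"z":0,"wx":0,"wy":0,"wz":0.1,"claw":1},
  {"x":0.058,"y":-0.576,"z":0,"wx":0,"wy":0,"wz":0.2,"claw":1},
  {"x":0.13,"y":-0.857,"z":0,"wx":0,"wy":0,"wz":0.3,"claw":1},
  {"x":0.229,"y":-1.129,"z":0,"wx":0,"wy":0,"wz":0.4,"claw":1},
  {"x":0.355,"y":-1.39,"z":0,"wx":0,"wy":0,"wz":0.5,"claw":1},
  {"x":0.398,"y":-1.466,"z":0,"wx":0,"wy":0,"wz":0.53,"claw":1},
  {"x":0.398,"y":-1.466,"z":0,"wx":0,"wy":0,"wz":0.53,"claw":1},
])

```text
time: 15.1
position: [0.5356, 0.0318, 0.0733]
tcp_rot: [2.53, 1.859, 0.002]
contact_force: [4.1, 1.7, -6.0]
finger_gap: 0.144
grasp_force: 78.3
```

```bash
python3 f.py; python3 - <<'E'
from h import *
import pickle
a=get_image("top");b=get_image("scene"); pickle.dump((a,b,state()),open("en.pkl","wb"))
n=[.561,.1153,.088]
p=w2pix(a,n)[0].astype(int); q=w2pix(b,n)[0].astype(int); print(p,q)
A=a["color"][p[1]-25:p[1]+25,p[0]-25:p[0]+25,::-1]; B=b["color"][q[1]-25:q[1]+25,q[0]-25:q[0]+25,::-1]
cv2.imwrite("pics/en.png",np.hstack([cv2.resize(v,(400,400),interpolation=cv2.INTER_CUBIC) for v in (A,B)]))
E
```

```text
t 15.10 pos [0.5356 0.0318 0.0733] yang -17.40 tilt [ 0.0023 -0.0005] F [ 4.1108  1.6754 -5.9783] T [ 0.2605 -0.839   0.215 ] gap 0.14415880411626092 gf 78.29981803894043 q [-0.7097  0.5626  0.6987  2.0512 -0.549   0.7158  0.0361]
F tool [2.8266 3.408  5.9868] axis [87.163  -0.8451 -6.6929] eff7 -0.45820679515600204
[210 212] [378 259]
```

```bash
python3 - <<'E'
from h import *
import pickle
t0=pickle.load(open("top0.pkl","rb"));s0=pickle.load(open("scene0.pkl","rb"));t1=pickle.load(open("top1.pkl","rb"))
b1=pickle.load(open("st2.pkl","rb"))[0]; a2,b2,_=pickle.load(open("en.pkl","rb"))
ang=np.arange(-120,60,2)
def prof(im,c):
    g=cv2.cvtColor(im["color"],cv2.COLOR_RGB2GRAY).astype(np.float32); v=0
    for r in(.0155,.017,.0185):
        p=np.c_[c[0]+r*np.cos(np.radians(ang)),c[1]+r*np.sin(np.radians(ang)),np.full(len(ang),.0885)]
        uv=w2pix(im,p).astype(np.float32); v=v+cv2.remap(g,uv[:,0:1],uv[:,1:2],cv2.INTER_LINEAR).ravel()/3
    return v
for n,im,c in(("t0",t0,(.561,.1148)),("s0",s0,(.562,.116)),("t1",t1,(.561,.1148)),("s1",b1,(.562,.116)),("t2",a2,(.561,.1148)),("s2",b2,(.562,.116))):
    print(n,prof(im,c).astype(int).tolist())
E
```

```text
t0 [221, 220, 218, 213, 207, 204, 202, 203, 203, 205, 206, 207, 206, 207, 210, 214, 217, 220, 222, 223, 225, 227, 229, 230, 231, 232, 233, 232, 232, 231, 229, 228, 227, 225, 220, 218, 217, 217, 215, 215, 214, 214, 215, 217, 218, 220, 221, 223, 225, 226, 228, 229, 230, 231, 231, 231, 231, 231, 230, 230, 230, 229, 225, 222, 217, 200, 180, 163, 155, 153, 153, 155, 160, 167, 178, 190, 202, 205, 205, 203, 198, 190, 188, 187, 187, 182, 174, 168, 165, 164]
s0 [26, 25, 22, 22, 22, 26, 31, 38, 46, 57, 73, 91, 108, 123, 136, 137, 128, 106, 85, 78, 79, 88, 95, 109, 123, 131, 143, 162, 167, 168, 172, 176, 181, 184, 182, 179, 177, 174, 171, 170, 168, 167, 166, 165, 165, 165, 166, 168, 169, 173, 181, 189, 198, 207, 207, 205, 203, 199, 190, 181, 166, 153, 130, 105, 83, 68, 61, 62, 64, 65, 61, 57, 49, 43, 46, 67, 102, 140, 167, 187, 203, 209, 211, 214, 214, 212, 209, 201, 192, 181]
t1 [208, 211, 214, 213, 211, 210, 211, 214, 215, 218, 218, 218, 215, 213, 213, 214, 214, 214, 214, 214, 214, 213, 213, 213, 212, 211, 211, 211, 212, 213, 214, 216, 219, 220, 219, 219, 222, 225, 227, 228, 229, 229, 229, 22
[... 838 characters left out ...]
1, 141, 141, 141, 141, 141, 141, 141, 141, 141, 141, 141, 141, 141, 141, 141, 141, 141, 142, 142, 143, 143, 144, 144, 145, 145, 146, 146, 146, 146, 146, 147, 147, 147, 147, 146, 146, 147, 147, 147, 147, 147, 147, 147, 147, 147, 147, 147, 147, 147, 147, 146, 146, 145, 145]
s2 [26, 22, 20, 20, 21, 24, 31, 40, 51, 65, 83, 101, 120, 136, 150, 152, 143, 121, 99, 89, 84, 83, 83, 81, 76, 72, 64, 52, 49, 53, 61, 77, 97, 119, 143, 163, 180, 189, 198, 207, 213, 217, 220, 224, 228, 228, 227, 227, 228, 224, 216, 208, 200, 195, 189, 182, 178, 173, 170, 170, 172, 176, 184, 191, 192, 194, 196, 202, 208, 211, 207, 200, 191, 185, 184, 181, 177, 176, 182, 193, 197, 187, 172, 160, 166, 175, 183, 179, 175, 170]
```

View pics/en.png

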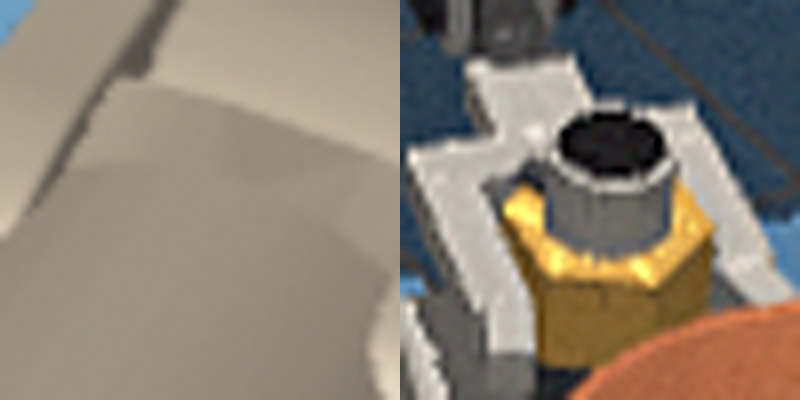

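Mark edges in the scene view shifted about 57–58°, agreeing with the wrench yaw (58.7°). I'll add the last 1.2°, then back off into the play to free the wrench.

Call:
send_rows([
  {"x":0,"y":-0.061,"z":0,"wx":0,"wy":0,"wz":0.021,"claw":1},
  {"x":0,"y":-0.061,"z":0,"wx":0,"wy":0,"wz":0.021,"claw":1},
  {"x":0,"y":-0.061,"z":0,"wx":0,"wy":0,"wz":0.021,"claw":1},
])

```text
time: 15.5
position: [0.5339, 0.0323, 0.0732]
tcp_rot: [2.551, 1.832, 0.002]
contact_force: [4.0, 3.0, -5.2]
finger_gap: 0.144
grasp_force: 78.3
```

```bash
python3 f.py
```

```text
t 15.50 pos [0.5339 0.0323 0.0732] yang -18.61 tilt [ 0.0019 -0.    ] F [ 3.9962  2.9858 -5.1676] T [ 0.3358 -0.9845  0.2261] gap 0.14446816396281686 gf 78.31037878990173 q [-0.7153  0.5623  0.7041  2.055  -0.5536  0.7156  0.0187]
F tool [4.1021 2.8247 5.1752] axis [87.1738 -0.9178 -6.725 ] eff7 -0.21511106751859188
```

Call:
send_rows([
  {"x":0.003,"y":0.116,"z":0,"wx":0,"wy":0,"wz":-0.04,"claw":1},
  {"x":0.01,"y":0.232,"z":0,"wx":0,"wy":0,"wz":-0.08,"claw":1},
  {"x":0.02,"y":0.347,"z":0,"wx":0,"wy":0,"wz":-0.12,"claw":1},
  {"x":0.02,"y":0.347,"z":0,"wx":0,"wy":0,"wz":-0.12,"claw":1},
  {"x":0.02,"y":0.347,"z":0,"wx":0,"wy":0,"wz":-0.12,"claw":1},
])

```text
time: 16.0
position: [0.5422, 0.0285, 0.0728]
tcp_rot: [-2.441, -1.977, 0.001]
contact_force: [-0.2, -0.6, -2.5]
finger_gap: 0.144
grasp_force: 78.6
```

```bash
python3 f.py
```

```text
t 16.00 pos [0.5422 0.0285 0.0728] yang -11.98 tilt [-0.0007 -0.0004] F [-0.217  -0.6404 -2.5356] T [-0.1903 -0.1189 -0.1217] gap 0.14437412692155585 gf 78.64049077033997 q [-0.6782  0.5646  0.6703  2.033  -0.5277  0.7202  0.1159]
F tool [-0.6701 -0.0779  2.536 ] axis [88.6859  0.1586 -7.2055] eff7 0.14331890735775232
```

Call:
send_rows([
  {"x":0,"y":-0.058,"z":0,"wx":0,"wy":0,"wz":0.02,"claw":1},
  {"x":0,"y":-0.058,"z":0,"wx":0,"wy":0,"wz":0.02,"claw":1},
  {"x":0,"y":-0.058,"z":0,"wx":0,"wy":0,"wz":0.02,"claw":1},
])

```text
time: 16.3
position: [0.5408, 0.0294, 0.0729]
tcp_rot: [2.46, 1.954, -0.0]
contact_force: [1.3, -0.7, -2.9]
finger_gap: 0.139
grasp_force: 78.6
```

```bash
python3 f.py; python3 - <<'E'
from h import *
import pickle
b=get_image("scene"); b2=pickle.load(open("en.pkl","rb"))[1]
ang=np.arange(-80,-40,2)
for im in(b2,b):
    g=cv2.cvtColor(im["color"],cv2.COLOR_RGB2GRAY).astype(np.float32); v=0
    for r in(.0155,.017,.0185):
        p=np.c_[.562+r*np.cos(np.radians(ang)),.116+r*np.sin(np.radians(ang)),np.full(len(ang),.0885)]
        uv=w2pix(im,p).astype(np.float32); v=v+cv2.remap(g,uv[:,0:1],uv[:,1:2],cv2.INTER_LINEAR).ravel()/3
    print(v.astype(int).tolist())
E
```

```text
t 16.30 pos [0.5408 0.0294 0.0729] yang -13.08 tilt [ 0.0001 -0.0004] F [ 1.3203 -0.7005 -2.9266] T [-0.3424 -0.2506 -0.1303] gap 0.1392477797736833 gf 78.5875654220581 q [-0.6853  0.5641  0.6763  2.037  -0.5323  0.7189  0.0994]
F tool [-0.3822  1.4439  2.9271] axis [88.0647  0.0704 -7.1076] eff7 0.11607377557083964
[84, 83, 83, 81, 76, 72, 64, 52, 49, 53, 61, 77, 97, 119, 143, 163, 180, 189, 198, 207]
[81, 82, 82, 81, 77, 72, 64, 53, 51, 58, 71, 94, 121, 149, 175, 193, 205, 211, 217, 223]
```

Call:
send_rows([
  {"x":-0.2,"y":0,"z":0,"wx":0,"wy":0,"wz":0,"claw":1},
  {"x":-0.4,"y":0,"z":0,"wx":0,"wy":0,"wz":0,"claw":1},
  {"x":-0.4,"y":0,"z":0,"wx":0,"wy":0,"wz":0,"claw":1},
])

```text
time: 16.65
position: [0.5378, 0.0168, 0.073]
tcp_rot: [2.461, 1.952, -0.001]
contact_force: [0.7, -1.0, -2.7]
finger_gap: 0.143
grasp_force: 78.7
```

```bash
python3 f.py
```

```text
t 16.65 pos [0.5378 0.0168 0.073 ] yang -13.14 tilt [-0.0001 -0.0003] F [ 0.7114 -1.024  -2.6587] T [-0.2495 -0.2284 -0.1123] gap 0.14303016184088366 gf 78.65589737892151 q [-0.6645  0.5591  0.6765  2.045  -0.5305  0.715   0.1207]
F tool [-0.8345  0.9258  2.659 ] axis [101.0473   0.0203  -7.0283] eff7 0.24238773621618748
```

Forces are low and the wrench slides out freely.

Call:
send_rows([
  {"x":-0.25,"y":0,"z":0,"wx":0,"wy":0,"wz":0,"claw":1},
  {"x":-0.5,"y":0,"z":0,"wx":0,"wy":0,"wz":0,"claw":1},
  {"x":-0.8,"y":0,"z":0,"wx":0,"wy":0,"wz":0,"claw":1},
  {"x":-1.2,"y":0,"z":0,"wx":0,"wy":0,"wz":0,"claw":1},
  {"x":-1.8,"y":0,"z":0,"wx":0,"wy":0,"wz":0,"claw":1},
  {"x":-2.4,"y":0,"z":0,"wx":0,"wy":0,"wz":0,"claw":1},
  {"x":-2.4,"y":0,"z":-1.5,"wx":0,"wy":0,"wz":0,"claw":1},
  {"x":-2.4,"y":0,"z":-2.5,"wx":0,"wy":0,"wz":0,"claw":1},
  {"x":-2.4,"y":0,"z":-2.5,"wx":0,"wy":0,"wz":0,"claw":1},
])

```text
time: 17.55
position: [0.5238, -0.0539, 0.1512]
tcp_rot: [2.459, 1.95, 0.008]
contact_force: [0.1, -0.7, -3.1]
finger_gap: 0.143
grasp_force: 79.2
```

```bash
python3 f.py; python3 - <<'E'
from h import *
import pickle
b=get_image("scene"); b2=pickle.load(open("en.pkl","rb"))[1]
ang=np.arange(-80,-40,2)
for im in(b2,b):
    g=cv2.cvtColor(im["color"],cv2.COLOR_RGB2GRAY).astype(np.float32); v=0
    for r in(.0155,.017,.0185):
        p=np.c_[.562+r*np.cos(np.radians(ang)),.116+r*np.sin(np.radians(ang)),np.full(len(ang),.0885)]
        uv=w2pix(im,p).astype(np.float32); v=v+cv2.remap(g,uv[:,0:1],uv[:,1:2],cv2.INTER_LINEAR).ravel()/3
    print(v.astype(int).tolist())
print(plan([.474,-.28,.147],-47.6))
E
```

```text
t 17.55 pos [ 0.5238 -0.0539  0.1512] yang -13.17 tilt [0.0061 0.0006] F [ 0.1104 -0.6577 -3.1092] T [-0.0289 -0.028   0.0033] gap 0.1433076583999574 gf 79.22043800354004 q [-0.6377  0.4207  0.7914  2.0293 -0.4015  0.8426  0.1517]
F tool [-0.6213  0.2392  3.1095] axis [172.9837  -2.9117  71.5103] eff7 -0.3723383881151676
[84, 83, 83, 81, 76, 72, 64, 52, 49, 53, 61, 77, 97, 119, 143, 163, 180, 189, 198, 207]
[82, 82, 82, 79, 74, 68, 61, 51, 50, 57, 70, 92, 117, 142, 167, 184, 194, 199, 203, 208]
(array([-7.735,  0.141,  0.062]), array([ 0.0023, -0.0023,  0.6019]))
```

Call:
send_rows([
  {"x":-7.73,"y":0.14,"z":0,"wx":0,"wy":0,"wz":0.602,"claw":1},
  {"x":-7.73,"y":0.14,"z":0,"wx":0,"wy":0,"wz":0.602,"claw":1},
  {"x":-7.73,"y":0.14,"z":0,"wx":0,"wy":0,"wz":0.602,"claw":1},
  {"x":-7.73,"y":0.14,"z":0,"wx":0,"wy":0,"wz":0.602,"claw":1},
  {"x":-7.73,"y":0.14,"z":0,"wx":0,"wy":0,"wz":0.602,"claw":1},
  {"x":-7.73,"y":0.14,"z":0,"wx":0,"wy":0,"wz":0.602,"claw":1},
  {"x":-7.73,"y":0.14,"z":0,"wx":0,"wy":0,"wz":0.602,"claw":1},
  {"x":-7.73,"y":0.14,"z":0,"wx":0,"wy":0,"wz":0.602,"claw":1},
  {"x":-7.73,"y":0.14,"z":0,"wx":0,"wy":0,"wz":0.602,"claw":1},
])

```text
time: 18.5
position: [0.4738, -0.2773, 0.1472]
tcp_rot: [-2.926, -1.14, 0.001]
contact_force: [0.9, -0.2, -3.1]
finger_gap: 0.146
grasp_force: 79.0
```

```bash
python3 - <<'E'
from h import *
import pickle
a=get_image("top"); show(); print(plan([.474,-.28,.009],-47.6))
pickle.dump(a,open("top2.pkl","wb"))
ang=np.arange(-110,60,2)
for n in("top0.pkl","top1.pkl","top2.pkl"):
    im=pickle.load(open(n,"rb"))
    g=cv2.cvtColor(im["color"],cv2.COLOR_RGB2GRAY).astype(np.float32); v=0
    for r in(.0165,.018,.0195):
        p=np.c_[.561+r*np.cos(np.radians(ang)),.1148+r*np.sin(np.radians(ang)),np.full(len(ang),.0885)]
        uv=w2pix(im,p).astype(np.float32); v=v+cv2.remap(g,uv[:,0:1],uv[:,1:2],cv2.INTER_LINEAR).ravel()/3
    i=v.argmin(); lo=np.maximum(190-v,0); sel=abs(ang-ang[i])<20; print(n,ang[i],(ang*lo)[sel].sum()/lo[sel].sum(), v[max(0,i-12):i+12].astype(int))
c=a["color"][180:250,180:250,::-1]; d=c.astype(int).sum(2)
E
```

```text
t 18.55 pos [ 0.4739 -0.2775  0.1474] yang -47.42 tilt [-0.0006  0.0009] F [ 0.0451 -0.1263 -2.8147] T [-0.0048  0.029  -0.0123] gap 0.1420956475690922 gf 78.97672176361084 q [-0.2698  0.5232  0.918   1.9801 -0.5324  0.8991  0.102 ]
(array([-0.055,  0.069,  4.614]), array([-0.001 , -0.0002,  0.0032]))
top0.pkl 18 19.910982087720658 [230 230 230 230 229 225 221 214 193 169 147 138 135 137 142 149 156 168
 184 199 210 218 219 217]
top1.pkl -10 -9.607520782843427 [228 225 221 216 209 199 180 153 131 120 115 111 109 111 113 118 133 149
 166 183 200 215 219 223]
top2.pkl -72 -70.29339961728382 [226 224 221 217 212 200 181 160 140 126 113 107 105 106 106 107 112 124
 144 169 191 205 213 218]
```

The nut mark moved from -9.6° to -70.3°, a turn of about 60.7°. Now lowering the wrench onto its mat.

Call:
send_rows([
  {"x":-0.05,"y":0.07,"z":1.2,"wx":0,"wy":0,"wz":0.003,"claw":1},
  {"x":-0.05,"y":0.07,"z":2.4,"wx":0,"wy":0,"wz":0.003,"claw":1},
  {"x":-0.05,"y":0.07,"z":3.4,"wx":0,"wy":0,"wz":0.003,"claw":1},
  {"x":-0.05,"y":0.07,"z":4.0,"wx":0,"wy":0,"wz":0.003,"claw":1},
  {"x":-0.05,"y":0.07,"z":4.35,"wx":0,"wy":0,"wz":0.003,"claw":1},
  {"x":-0.05,"y":0.07,"z":4.35,"wx":0,"wy":0,"wz":0.003,"claw":1},
  {"x":-0.05,"y":0.07,"z":4.5,"wx":0,"wy":0,"wz":0.003,"claw":1},
  {"x":-0.05,"y":0.07,"z":4.5,"wx":0,"wy":0,"wz":0.003,"claw":1},
  {"x":-0.05,"y":0.07,"z":4.5,"wx":0,"wy":0,"wz":0.003,"claw":1},
])

```text
time: 19.45
position: [0.4744, -0.2817, 0.0136]
tcp_rot: [2.929, 1.133, 0.002]
contact_force: [-0.1, -0.4, -2.6]
finger_gap: 0.143
grasp_force: 79.0
```

```bash
python3 f.py
```

```text
t 19.45 pos [ 0.4744 -0.2817  0.0136] yang -47.72 tilt [ 0.0012 -0.0004] F [-0.0675 -0.3914 -2.6062] T [0.0135 0.0056 0.0102] gap 0.1434936554512325 gf 79.04616951942444 q [-0.0986  0.7084  0.7005  2.0362 -0.7457  0.6667  0.2654]
F tool [-0.3149  0.2413  2.6063] axis [ 331.0006 -235.4239  -66.4509] eff7 0.005087796889711171
```

Call:
send_rows([
  {"x":0,"y":0,"z":0.1,"wx":0,"wy":0,"wz":0,"claw":1},
  {"x":0,"y":0,"z":0.17,"wx":0,"wy":0,"wz":0,"claw":1},
  {"x":0,"y":0,"z":0.17,"wx":0,"wy":0,"wz":0,"claw":1},
])

```text
time: 19.75
position: [0.4737, -0.2814, 0.0076]
tcp_rot: [-2.93, -1.133, 0.0]
contact_force: [-0.2, -0.2, -3.7]
finger_gap: 0.141
grasp_force: 79.0
```

```bash
python3 f.py
```

```text
t 19.75 pos [ 0.4737 -0.2814  0.0076] yang -47.72 tilt [-0.0003  0.0002] F [-0.1542 -0.1931 -3.7461] T [-0.0135  0.0119  0.0039] gap 0.14110568519182243 gf 79.04559373855591 q [-0.0915  0.7168  0.6903  2.0376 -0.754   0.6576  0.2719]
F tool [-0.2439  0.0405  3.7461] axis [ 331.2147 -234.8676  -72.3407] eff7 0.027272703009657562
```

Call:
send_rows([
  {"x":0,"y":0,"z":0.04,"wx":0,"wy":0,"wz":0,"claw":1},
  {"x":0,"y":0,"z":0.04,"wx":0,"wy":0,"wz":0,"claw":1},
])

```text
time: 19.95
position: [0.4738, -0.2814, 0.0074]
tcp_rot: [-2.929, -1.132, -0.001]
contact_force: [-2.2, 3.0, 9.1]
finger_gap: 0.143
grasp_force: 80.7
```

```bash
python3 f.py
```

```text
t 19.95 pos [ 0.4738 -0.2814  0.0074] yang -47.74 tilt [0.0004 0.0012] F [-2.2226  3.0365  9.0621] T [0.5913 0.6471 0.026 ] gap 0.1430353935506253 gf 80.70887088775635 q [-0.0902  0.7169  0.6895  2.0374 -0.7555  0.6578  0.2733]
F tool [ 0.4073 -3.7474 -9.0594] axis [ 331.1782 -235.0794  -72.0586] eff7 -0.010107896814588457
```

Contact with the mat. Releasing and lifting straight up.

Call:
send_rows([
  {"x":0,"y":0,"z":0,"wx":0,"wy":0,"wz":0,"claw":-0.3},
  {"x":0,"y":0,"z":0,"wx":0,"wy":0,"wz":0,"claw":-0.3},
  {"x":0,"y":0,"z":0,"wx":0,"wy":0,"wz":0,"claw":-0.3},
  {"x":0,"y":0,"z":0,"wx":0,"wy":0,"wz":0,"claw":-0.3},
  {"x":0,"y":0,"z":-0.6,"wx":0,"wy":0,"wz":0,"claw":-0.3},
  {"x":0,"y":0,"z":-1.5,"wx":0,"wy":0,"wz":0,"claw":-0.3},
  {"x":0,"y":0,"z":-3.0,"wx":0,"wy":0,"wz":0,"claw":-0.3},
  {"x":0,"y":0,"z":-4.5,"wx":0,"wy":0,"wz":0,"claw":-0.3},
  {"x":0,"y":0,"z":-6.0,"wx":0,"wy":0,"wz":0,"claw":-0.3},
  {"x":0,"y":0,"z":-6.0,"wx":0,"wy":0,"wz":0,"claw":-0.3},
])

```text
time: 20.95
position: [0.4764, -0.2839, 0.1919]
tcp_rot: [2.925, 1.13, 0.011]
contact_force: [0.1, -0.0, 0.3]
finger_gap: 0.65
grasp_force: 0.0
```

```bash
python3 - <<'E'
from h import *
import pickle
a=get_image("top"); b=get_image("scene"); show()
b0=pickle.load(open("scene0.pkl","rb")); a2=pickle.load(open("top2.pkl","rb"))
# wrench area in the scene view: bright pixels near mat, now vs start
for z,box in((.01,(240,150,360,230)),):
    x0,y0,x1,y1=box
    for im in(b0,b):
        g=im["color"][y0:y1,x0:x1].min(2)>150; ys,xs=np.nonzero(g); print(g.sum(),xs.mean()+x0,ys.mean()+y0)
for im in(pickle.load(open("top0.pkl","rb")),a2,a):   # nut area unchanged since withdrawal
    print(np.abs(im["color"][195:240,195:230].astype(int)-a2["color"][195:240,195:230]).mean())
d=np.abs(b["color"].astype(int)-b0["color"]).max(2)>60
n,l,st,ce=cv2.connectedComponentsWithStats(d.astype(np.uint8)); print([(*st[i],) for i in range(1,n) if st[i,4]>25])
E
```

```text
t 21.05 pos [ 0.4744 -0.2815  0.1874] yang -47.70 tilt [ 0.0022 -0.0001] F [-0.1105  0.4605 -0.8108] T [-0.0008 -0.0603 -0.0183] gap 0.6525475238840984 gf 0.0 q [-0.3104  0.4763  0.9761  1.9439 -0.4796  0.9712  0.062 ]
244 303.3196721311475 193.0655737704918
260 302.9653846153846 192.72307692307692
8.876190476190477
0.0
0.5587301587301587
[(np.int32(283), np.int32(0), np.int32(10), np.int32(9), np.int32(46)), (np.int32(543), np.int32(0), np.int32(29), np.int32(32), np.int32(324)), (np.int32(581), np.int32(13), np.int32(59), np.int32(55), np.int32(770)), (np.int32(288), np.int32(23), np.int32(39), np.int32(16), np.int32(280)), (np.int32(277), np.int32(32), np.int32(64), np.int32(82), np.int32(2252)), (np.int32(541), np.int32(36), np.int32(32), np.int32(24), np.int32(132)), (np.int32(617), np.int32(43), np.int32(8), np.int32(10), np.int32(28)), (np.int32(548), np.int32(44), np.int32(16), np.int32(17), np.int32(42)), (np.int32(600), np.int32(46), np.int32(15), np.int32(21), np.int32(51)), (np.int32(502), np.int32(161), np.int32(9), np.int32(5), np.int32(26)), (np.int32(336), np.int32(166), np.int32(175), np.int32(50), np.int32(3446)), (np.int32(491), np.int32(168), np.int32(35), np.int32(28), np.int32(332)), (np.int32(544), np.int32(183), np.int32(48), np.int32(23), np.int32(508)), (np.int32(563), np.int32(199), np.int32(77), np.int32(83), np.int32(2635)), (np.int32(365), np.int32(254), np.int32(10), np.int32(18), np.int32(66))]
```

```bash
python3 -c "
from workcell import finish_job
print(finish_job())"
```

```text
the job is handed in; nothing more can be done
None
```

The nut was run finger-tight with the fingers and let go, then turned about 60° further with the large wrench (60.7° by its top mark), the wrench was laid back flat on its mat within about a pixel of where it started, nothing else visibly moved, and I handed the job in at about 21 s; no verdict was returned.

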